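Wash the coffee cups in the hand-crank washer

ROBOT

A 6-joint arm with a two-finger parallel gripper is mounted at the origin on the work surface. World frame = base frame: x ahead of the robot, y to its left, z up, the work surface at z = 0. Lengths are in m, angles in rad, forces in N, time in s.
With the tool pointing down it reaches from about 0.35 to 0.975 m from the base axis. Payload 7.1 kg.
Tool frame: the origin (TCP) lies midway between the tips of the shut fingers; the grasp point (between the pads) lies 19 mm behind it; z points along the fingers, y is the line along which they close (so a half turn about z gives the same grasp; the last joint's range is limited). The gripper opens to 88 mm and grips with 3 to 60 N. Pads are 20 mm wide; open, the fingers measure 115 mm over their backs; the gripper's body (75 mm by 178 mm) begins 61 mm behind the grasp point.
Start: joints at [-1.309, 0.423, 1.63, -0, 1.089, -0.019], TCP at [0.173, -0.6, 0.223] pointing down, gripper open.
Joint ranges: [-3, 3], [-0.9, 2.11], [0.09, 2.58], [-1.31, 4.45], [0.11, 2.69], [-2.54, 2.54]. Speed limits (rad/s): [2.39, 2.39, 3.01, 3.14, 3.14, 3.14].

INTERFACE

Orientations are given as a unit quaternion [w, x, y, z].
In Python, from station import move_pose, movel, movej, command_gripper, wait, inverse_kinematics, read_camera, camera_info, MotionError, job_done, get_time, get_joint_pos, get_qvel, get_effort, get_tcp_pos, get_ee_rot, get_ft_force, get_ft_torque, get_grip_width, get_finger_force gives the robot as it stands. Calls block until the motion is done:
- move_pose(position, orientation): joint-space move of the TCP to a pose.
- movel(position, frame=None, v=0.15, until_force=None): straight line of the TCP; frame=None keeps the orientation; v is the mean speed in m/s. With until_force (N) it stops when the force on the tool has changed by that much, and returns True; else False.
- movej(angles): joint-space move.
- command_gripper(opening): opening from 0.0 (shut) to 1.0 (fully open); the grip force is fixed at half the most; returns when the fingers have stopped.
- wait(seconds).
- inverse_kinematics(position, orientation): joint angles nearest the present ones, or None.
- read_camera(name): name is "side" or "top"; returns the picture (420x560x3 uint8, red, green, blue); there is no depth.
- camera_info(name): a dict with "intrinsics" (3x3 intrinsics, pixels), "T" (4x4, takes a point from camera to world coordinates). Camera axes: x right, y up, looking along -z (the intrinsics and any distortion apply to the point x, -y, -z); pixel columns grow to the right and rows downward; lengths in m; the calibration is good to about 2 mm. A picture is of the moment at which its call begins. camera_info takes no time and is no camera call.
A pose or a line that the arm cannot do raises MotionError and nothing moves.
- job_done(): hands the job in; it is judged then, once.
Readings, each from a call of its own:
- get_time(): time.
- get_joint_pos(): joint angles.
- get_qvel(): joint speeds.
- get_effort(): joint torques, N m.
- get_tcp_pos(): TCP position.
- get_ee_rot(): TCP orientation.
- get_ft_force(): force on the tool from outside, world axes, zero at the start.
- get_ft_torque(): the same for the moment, N m.
- get_grip_width(): opening from 0.0 (shut) to 1.0 (fully open).
- get_finger_force(): force on a finger pad.
Only numpy, scipy, OpenCV 4.12 (cv2) and the standard library are available. Lean on these libraries where they do the work, as an engineer would, in place of code of your own. Each camera call takes 0.05 s, during which the arm holds its last target. There are 200 camera calls.

TASK

Wash the used coffee cups: stand all of them mouth-down in the washer's round basket, push the soap pump fully down, then turn the crank anticlockwise (seen from above) at least two full turns past its start mark with the cups in the basket. Afterwards stand all the cups mouth-down in the low draining rack, and leave the jar, pepper mill and brush where they are.

Things in the scene. Friction and masses are not known exactly. Their poses are not given: they have to be found in the camera images.
- cup0: White ceramic coffee cup without a handle, one of up to four identical ones (two to four are present), standing mouth-down: straight cylinder 60 mm in diameter up to 46 mm, then a short taper to the foot ring; 53 mm high in all, 150 g, heavy thick rim at the bottom. Starts on the cork mat. Origin: centre of the mouth rim on which it stands; its z axis points up while it stands mouth-down.
- cup1: White ceramic coffee cup without a handle, one of up to four identical ones (two to four are present), standing mouth-down: straight cylinder 60 mm in diameter up to 46 mm, then a short taper to the foot ring; 53 mm high in all, 150 g, heavy thick rim at the bottom. Starts on the cork mat. Origin: centre of the mouth rim on which it stands; its z axis points up while it stands mouth-down.
- cup2: White ceramic coffee cup without a handle, one of up to four identical ones (two to four are present), standing mouth-down: straight cylinder 60 mm in diameter up to 46 mm, then a short taper to the foot ring; 53 mm high in all, 150 g, heavy thick rim at the bottom. Starts on the cork mat. Origin: centre of the mouth rim on which it stands; its z axis points up while it stands mouth-down.
- cup3: White ceramic coffee cup without a handle, one of up to four identical ones (two to four are present), standing mouth-down: straight cylinder 60 mm in diameter up to 46 mm, then a short taper to the foot ring; 53 mm high in all, 150 g, heavy thick rim at the bottom. Starts on the cork mat. Origin: centre of the mouth rim on which it stands; its z axis points up while it stands mouth-down.
- washer: Cream enamelled hand-crank cup washer, fixed. Round tub 236 mm in diameter, 34 mm high, and on its own +y side a gearbox 110 (x) by 130 (y) mm, 90 mm high, centred 185 mm from the tub's axis, with the crank on top. Origin: on the counter on the tub's (and basket's) vertical axis; z up.
- basket_floor (a point): Centre of the floor of the round steel basket on the tub, 40 mm above the counter. The basket's inside is 196 mm in diameter, its rim stands 16 mm above the floor and a hub 22 mm in diameter, 16 mm above the floor, stands in the middle: four cups fit at 60 to 63 mm from the centre. It turns with the crank, half a turn for each turn of the crank, the same way round; x and y axes turn with it.
- crank_axis (a point): Point on the crank's vertical axis at the mid height of its grip, 137 mm above the counter; fixed to the washer, 195 mm from the basket's axis, axes parallel to the washer's.
- crank_grip (a point): Middle of the crank's upright dark wooden grip, 55 mm from the crank's axis. The grip is a flat slab fixed to the crank arm, 30 mm along the arm, 14 mm across it, and 46 mm high (111 to 157 mm above the counter); below it runs the flat brass arm, top at 111 mm. Its x axis points outward along the arm, y across the slab in the anticlockwise direction, z up.
- crank (a joint): Crank angle (rad), growing anticlockwise seen from above, counts on over full turns; 0 when the arm points along the washer's +x axis, over the dark start mark on the gearbox top. Starts 0.15 to 1.5 rad short of the mark (negative). Stiff enough to stay where it is left; takes about 3 N at the grip.
- soap_bottle: Black soap bottle, fixed to the counter, 68 mm in diameter and 92 mm high, with a steel pump head on top. Origin: centre of its underside, z up.
- soap_top (a point): Centre of the top of the soap pump's round steel head (32 mm in diameter, with a short spout to its side), 118 mm above the counter when up; moves with the head.
- soap (a joint): Travel of the sprung soap pump head (m): 0 up, 0.012 fully down; takes about 8 N to push fully down and springs back.
- rack: Low dark draining rack, fixed: square tray 200 by 200 mm outside, walls 5 mm thick and 16 mm high, floor top 5 mm above the counter. Origin: centre of its underside, x and y along its sides.
- mat: Thin square cork mat 190 by 190 by 4 mm, fixed on the counter, where the cups start. Origin: centre of its underside.
- jar: White storage jar with a red lid, 70 mm in diameter, 113 mm high, a bystander. Origin: centre of its underside.
- mill: Wooden pepper mill, 48 mm in diameter, 105 mm high, a bystander. Origin: centre of its underside.
- brush: Dish brush lying on the far side of the counter, a bystander.

How it is judged:
On the way, in this order (a step that is already met when the one before it is completed fails the run):
1. all the cups stand mouth-down on the floor of the basket, let go, the crank not yet turned (less than 0.5 rad past its start mark) (horizontal distance between each of cup0, cup1, cup2, cup3 and basket_floor below 0.075 m and z of cup0 in the frame of basket_floor between -0.008 and 0.008 m and angle between each of cup0, cup1, cup2, cup3's own z axis and vertical below 0.15 rad and z of cup1 in the frame of basket_floor between -0.008 and 0.008 m and z of cup2 in the frame of basket_floor between -0.008 and 0.008 m and z of cup3 in the frame of basket_floor between -0.008 and 0.008 m and contact force between the fingers and cup0 below 0.5 N and contact force between the fingers and cup1 below 0.5 N and contact force between the fingers and cup2 below 0.5 N and contact force between the fingers and cup3 below 0.5 N and value of joint crank below 0.5 rad), for 0.3 s.
2. with the cups in the basket and the crank still not turned, the soap pump is pushed down at least 9 mm of its 12 mm (horizontal distance between each of cup0, cup1, cup2, cup3 and basket_floor below 0.075 m and z of cup0 in the frame of basket_floor between -0.008 and 0.008 m and angle between each of cup0, cup1, cup2, cup3's own z axis and vertical below 0.15 rad and z of cup1 in the frame of basket_floor between -0.008 and 0.008 m and z of cup2 in the frame of basket_floor between -0.008 and 0.008 m and z of cup3 in the frame of basket_floor between -0.008 and 0.008 m and value of joint soap above 0.009 m and value of joint crank below 0.5 rad), for 0.1 s.
3. with all the cups standing in the basket, the crank has come two full turns (12.57 rad) anticlockwise past its start mark (horizontal distance between each of cup0, cup1, cup2, cup3 and basket_floor below 0.075 m and z of cup0 in the frame of basket_floor between -0.008 and 0.008 m and angle between each of cup0, cup1, cup2, cup3's own z axis and vertical below 0.15 rad and z of cup1 in the frame of basket_floor between -0.008 and 0.008 m and z of cup2 in the frame of basket_floor between -0.008 and 0.008 m and z of cup3 in the frame of basket_floor between -0.008 and 0.008 m and value of joint crank above 12.57 rad), for 0.1 s.
At the end, for the whole second after the job is handed in: All the cups stand mouth-down, within 8 degrees of upright and at rest, on the floor of the draining rack (not on its walls, centres within 78 mm of the rack's middle along each side); the soap pump is up again (under 3 mm) and the crank has not been turned back below two turns (x of cup0 in the frame of rack between -0.078 and 0.078 m and y of cup0 in the frame of rack between -0.078 and 0.078 m and z of cup0 in the frame of rack between -0.003 and 0.012 m and angle between each of cup0, cup1, cup2, cup3's own z axis and vertical below 0.15 rad and linear speed of each of cup0, cup1, cup2, cup3 below 0.02 m/s and x of cup1 in the frame of rack between -0.078 and 0.078 m and y of cup1 in the frame of rack between -0.078 and 0.078 m and z of cup1 in the frame of rack between -0.003 and 0.012 m and x of cup2 in the frame of rack between -0.078 and 0.078 m and y of cup2 in the frame of rack between -0.078 and 0.078 m and z of cup2 in the frame of rack between -0.003 and 0.012 m and x of cup3 in the frame of rack between -0.078 and 0.078 m and y of cup3 in the frame of rack between -0.078 and 0.078 m and z of cup3 in the frame of rack between -0.003 and 0.012 m and value of joint soap below 0.003 m and value of joint crank above 12.5 rad); the robot touches nothing.
It fails at once if the storage jar is pushed more than 30 mm from its place (distance of jar from where it was at the start of the episode above 0.03 m).
It fails at once if the pepper mill is pushed more than 30 mm from its place (distance of mill from where it was at the start of the episode above 0.03 m).
It fails at once if the dish brush is pushed more than 30 mm from its place (distance of brush from where it was at the start of the episode above 0.03 m).
Of cup0, cup1, cup2, cup3 only 2 to 4 are there at a start; the rules pass over those that are not, and their reading is None.
At some moment in a run one of cup0, cup1, cup2, cup3 may be knocked a few centimetres aside while the robot is not near it.
It also fails if it takes over 210 s, if anything falls off the work surface, if the arm or the gripper's body presses on something with over 40 N, if the wrist force passes 120 N, or if a joint passes its speed limit or range.

## Working session

There is one attempt and no reset: what is moved stays moved. The work goes in short steps, each a Python script; the robot and the scene stay as the last script left them, time stands still between calls to the robot, and variables do not carry over. Pictures are saved under pics/ and viewed, at most 14 in all, crops included, and the job is handed in when it is done.

```bash
ls; mkdir -p pics; python3 - <<'E'
from station import *
import cv2,numpy as np
for n in("top","side"):
    im=read_camera(n); cv2.imwrite(f"pics/{n}0.png",im[:,:,::-1])
    c=camera_info(n); print(n,np.round(c["intrinsics"],1).tolist(),np.round(c["T"],3).tolist(),[k for k in c])
print(get_time(),get_ee_rot())
E
```

```text
pics
top [[396.9, 0.0, 277.7], [0.0, 396.9, 210.1], [0.0, 0.0, 1.0]] [[0.012, 0.99, -0.144, 0.462], [-1.0, 0.01, -0.011, 0.022], [-0.009, 0.144, 0.99, 1.185], [0.0, 0.0, 0.0, 1.0]] ['intrinsics', 'T']
side [[431.3, 0.0, 277.2], [0.0, 431.3, 213.9], [0.0, 0.0, 1.0]] [[-0.817, 0.413, -0.404, 0.104], [-0.577, -0.6, 0.555, 0.714], [-0.013, 0.686, 0.728, 1.008], [0.0, 0.0, 0.0, 1.0]] ['intrinsics', 'T']
0.1 [-6.83275532e-04  9.90160176e-01  1.39936948e-01 -9.33598936e-05]
```

View pics/top0.png

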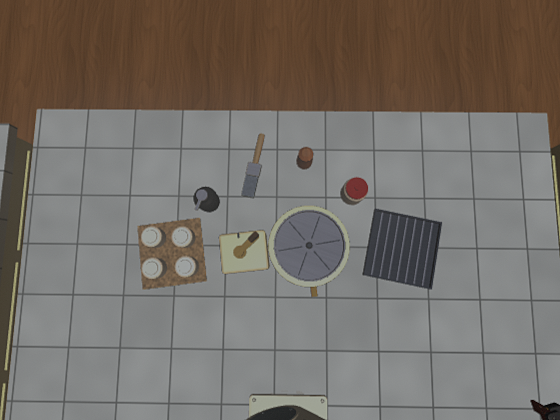

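View pics/side0.png

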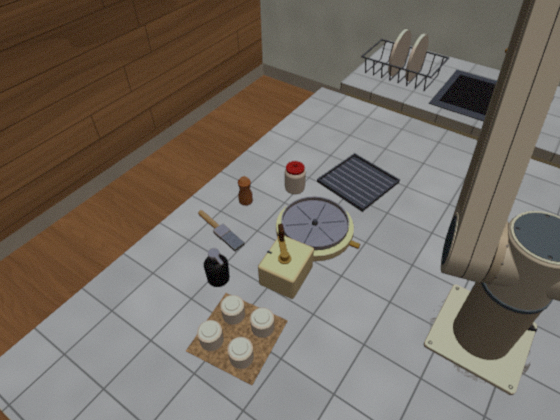

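The top view shows four cups on the mat near (151,237), (181,237), (152,268) and (185,267). It also shows the gearbox at (244,252) with the crank grip at about (253,238), the tub at (309,245), the rack at (402,249) and the soap pump at (202,196). The side view agrees.

```bash
cat > h.py <<'E'
from station import *
import cv2,numpy as np
CI={n:camera_info(n) for n in("top","side")}
def px2w(n,uv,z):
    K,T=CI[n]["intrinsics"],CI[n]["T"]
    d=np.linalg.inv(K)@[uv[0],uv[1],1.]; d=T[:3,:3]@[d[0],-d[1],-d[2]]; o=T[:3,3]
    return (o+d*(z-o[2])/d[2])
def w2px(n,p):
    K,T=CI[n]["intrinsics"],CI[n]["T"]
    c=T[:3,:3].T@(np.asarray(p)-T[:3,3]); q=K@[c[0],-c[1],-c[2]]; return q[:2]/q[2]
def blobs(mask,amin,amax=1e9):
    k,_,s,c=cv2.connectedComponentsWithStats(mask.astype(np.uint8))
    return [(c[i],s[i]) for i in range(1,k) if amin<=s[i][4]<=amax]
E
python3 - <<'E'
from h import *
im=cv2.imread("pics/top0.png"); hsv=cv2.cvtColor(im,cv2.COLOR_BGR2HSV)
for n,p in dict(cup=(151,237),cup2=(185,267),tile=(100,200),basket=(290,230),tub=(273,245),gear=(230,260),grip=(254,236),arm=(239,252),mark=(238,235),rack=(372,270),soaph=(202,195),cork=(168,252),jar=(356,187),tap=(314,292)).items(): print(n,hsv[p[1],p[0]])
crop=im[180:300,130:330]; cv2.imwrite("pics/c0.png",cv2.resize(crop,(800,480),interpolation=cv2.INTER_CUBIC))
E
```

```text
cup [ 54   8 160]
cup2 [ 90   5 160]
tile [ 90   6 133]
basket [113  21 111]
tub [ 36  33 155]
gear [ 36  40 161]
grip [13 60 68]
arm [ 19 114 119]
mark [115  52  59]
rack [114  23 111]
soaph [120  20 114]
cork [ 15  91 120]
jar [  0 142 115]
tap [ 20 118 115]
```

View pics/c0.png

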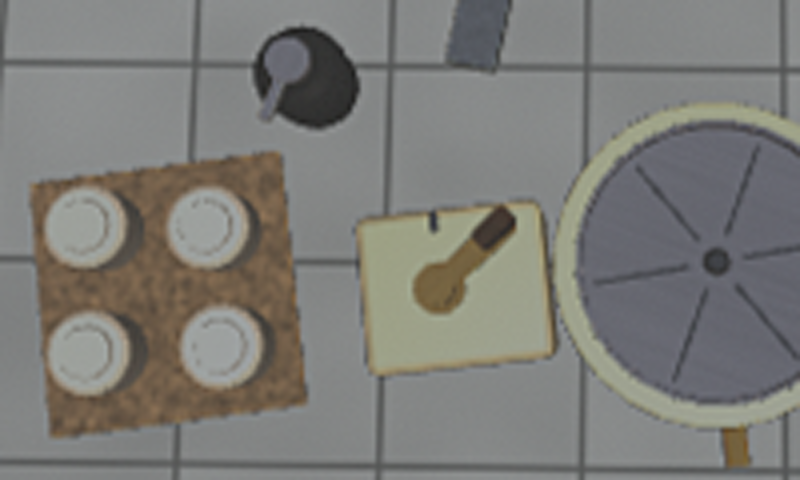

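The enlarged crop shows the cups' foot rings clearly. The hub is at pixel (309,245.5), the start mark at (238,235), the crank pivot at (240,252), the grip at (253.5,237) and the pump head at (202,195).

```bash
cat >> h.py <<'E'
def cups(n,region,zb,save=None):
    """cups as white blobs inside a world polygon region (x0,x1,y0,y1); zb = height the cups stand at"""
    im=read_camera(n)[:,:,::-1].copy() if save is None else cv2.imread(save)
    hsv=cv2.cvtColor(im,cv2.COLOR_BGR2HSV); x0,x1,y0,y1=region
    poly=np.array([w2px(n,(x,y,zb+.03)) for x,y in((x0,y0),(x0,y1),(x1,y1),(x1,y0))],np.int32)
    m=np.zeros(im.shape[:2],np.uint8); cv2.fillConvexPoly(m,poly,1)
    m&=((hsv[:,:,1]<24)&(hsv[:,:,2]>140)).astype(np.uint8)
    m=cv2.morphologyEx(m,cv2.MORPH_OPEN,np.ones((3,3),np.uint8))
    return [(px2w(n,c,zb+.029)[:2],int(s[4]),s[2:4].tolist()) for c,s in blobs(m,150)],im
E
python3 - <<'E'
from h import *
np.set_printoptions(precision=4,suppress=True)
for n in("top","side"):
    r,im=cups(n,(.2,.7,.18,.65),.004,f"pics/{n}0.png"); print(n); [print(x) for x in r]
im=cv2.imread("pics/top0.png");hsv=cv2.cvtColor(im,cv2.COLOR_BGR2HSV)
H,S,V=cv2.split(hsv)
hub=px2w("top",(309,245.5),.056);print("hub",hub)
# basket circle: bluish
m=(abs(H.astype(int)-113)<8)&(S>12)&(V>70)&(V<130); m[:,:265]=0;m[:,355:]=0;m[:200]=0;m[290:]=0
cs,_=cv2.findContours(m.astype(np.uint8),0,1);c=max(cs,key=cv2.contourArea);e=cv2.fitEllipse(c);print("basket ellipse",e,px2w("top",e[0],.045))
# gearbox top quad + crank
g=((S>28)&(V>140)&(H>25)&(H<45));g[:,:212]=0;g[:,268:]=0;g[:222]=0;g[285:]=0
cs,_=cv2.findContours(g.astype(np.uint8),0,1);c=max(cs,key=cv2.contourArea);r=cv2.minAreaRect(c);print("gear",r,[px2w("top",p,.09) for p in cv2.boxPoints(r)],px2w("top",r[0],.09))
k=(V<90)&(S>40);k[:,:245]=0;k[:,262:]=0;k[:228]=0;k[:,:][246:]=0
for c,s in blobs(k,15):print("grip",c,s,px2w("top",c,.15),px2w("top",c,.157))
# rack
m=np.zeros_like(V);m[200:300,355:450]=((V<120)&(S>10))[200:300,355:450]
m=cv2.morphologyEx(m,cv2.MORPH_CLOSE,np.ones((5,5)));m=cv2.morphologyEx(m,cv2.MORPH_OPEN,np.ones((5,5)))
cs,_=cv2.findContours(m,0,1);c=max(cs,key=cv2.contourArea);r=cv2.minAreaRect(c);b=np.array([px2w("top",p,.016) for p in cv2.boxPoints(r)]);print("rack",b,b.mean(0),[np.linalg.norm(b[i]-b[i-1]) for i in range(4)])
# soap head
print("soap",px2w("top",(130+287/4,180+60/4),.118))
m=((H>105)&(S>14)&(V>85)).astype(np.uint8);m[:,:190]=0;m[:,220:]=0;m[:180]=0;m[215:]=0
for c,s in blobs(m,15):print("soapblob",c,s)
E
```

```text
top
(array([0.6858, 0.3985]), 176, [28, 8])
(array([0.6425, 0.4125]), 378, [28, 19])
(array([0.5477, 0.4102]), 191, [14, 18])
(array([0.5473, 0.3189]), 191, [14, 18])
(array([0.4628, 0.3042]), 212, [16, 19])
(array([0.4554, 0.4013]), 194, [15, 18])
(array([0.2151, 0.4037]), 249, [22, 12])
side
(array([0.6024, 0.19  ]), 230, [28, 21])
(array([0.6821, 0.306 ]), 391, [26, 28])
(array([0.5817, 0.2744]), 1520, [69, 44])
(array([0.4307, 0.2606]), 1645, [58, 66])
(array([0.6807, 0.4237]), 825, [48, 46])
(array([0.4022, 0.1894]), 187, [23, 17])
(array([0.5954, 0.4273]), 2135, [66, 70])
(array([0.2938, 0.1898]), 476, [51, 34])
(array([0.2934, 0.2801]), 3177, [77, 74])
(array([0.6811, 0.5674]), 1025, [54, 54])
(array([0.4648, 0.3825]), 345, [22, 20])
(array([0.5818, 0.5675]), 3549, [84, 76])
(array([0.2105, 0.281 ]), 528, [34, 51])
(array([0.4215, 0.4532]), 1369, [80, 53])
(array([0.3028, 0.4119]), 3116, [84, 58])
(array([0.4545, 0.5373]), 2064, [82, 44])
(array([0.6006, 0.645 ]), 243, [34, 28])
(array([0.211 , 0.3792]), 250, [21, 23])
hub [ 0.5256 -0.0556  0.056 ]
basket ellipse ((308.8358459472656, 245.52719116210938), (67.67759704589844, 68.34030151367188), 150.80929565429688) [ 0.5261 -0.0559  0.045 ]
gear ((243.47132873535156, 251.6844482421875), (36.93858337402344, 44.09090805053711), 84.80557250976562) [array([0.5491, 0.1931, 0.09  ]), array([0.5615, 0.0719, 0.09  ]), array([0.4609, 0.061 , 0.09  ]), array([0.4487, 0.1807, 0.09  ])] [0.5047 0.1267 0.09  ]
grip [253.0794 236.5873] [248 232  11  11  63] [0.5419 0.0968 0.15  ] [0.5413 0.0963 0.157 ]
rack [[ 0.4433 -0.2106  0.016 ]
 [ 0.6412 -0.2542  0.016 ]
 [ 0.6018 -0.4583  0.016 ]
 [ 0.4061 -0.4101  0.016 ]] [ 0.5231 -0.3333  0.016 ] [np.float64(0.20294093598434493), np.float64(0.20264576946897914), np.float64(0.20780133186551203), np.float64(0.20151540982008068)]
soap [0.6566 0.2419 0.118 ]
soapblob [200.3519 196.1852] [195 190  12  20 108]
```

```bash
python3 - <<'E'
import re
s=open("h.py").read(); s=s[:s.index("def cups")]
s+='''
MAT=np.array([px2w("top",p,.004)[:2] for p in((137.5,226.25),(200,218),(206.75,280.75),(142.5,289.25))])
HUB=np.array([.526,-.056]); YAW=.11; RACK=np.array([[.4433,-.2106],[.6412,-.2542],[.6018,-.4583],[.4061,-.4101]])
RC=RACK.mean(0); AX=HUB+.195*np.array([-np.sin(YAW),np.cos(YAW)])
BSK=HUB+.098*np.array([[np.cos(a),np.sin(a)] for a in np.linspace(0,6.283,24)])
def cups(poly,zp,zb,im=None,vmin=110,smax=50):
    """cups = pale blobs inside a world polygon (at height zp) in the top view; zb = height they stand at"""
    if im is None: im=read_camera("top")[:,:,::-1].copy()
    hsv=cv2.cvtColor(im,cv2.COLOR_BGR2HSV); m=np.zeros(im.shape[:2],np.uint8)
    cv2.fillConvexPoly(m,np.array([w2px("top",(*p,zp)) for p in poly]).round().astype(np.int32),1)
    m&=((hsv[:,:,1]<smax)&(hsv[:,:,2]>vmin)).astype(np.uint8)
    m=cv2.morphologyEx(m,cv2.MORPH_OPEN,np.ones((5,5),np.uint8))
    return [(px2w("top",c,zb+.029)[:2],int(s[4]),s[2:4].tolist(),c) for c,s in blobs(m,200)],im
'''
open("h.py","w").write(s)
E
python3 - <<'E'
from h import *
np.set_printoptions(precision=4,suppress=True)
print(MAT,[np.linalg.norm(MAT[i]-MAT[i-1]) for i in range(4)],MAT.mean(0))
r,im=cups(MAT,.004,.004,cv2.imread("pics/top0.png"))
s=cv2.imread("pics/side0.png")
for x in r:
    print(x)
    for z in(.004,.057): cv2.circle(s,tuple(int(v) for v in w2px("side",(*x[0],z))),2,(0,0,255) if z>.01 else (255,0,0),-1)
for p,z in((HUB,.056),(AX,.11),(RC,.005),((.6566,.2419),.118),((.5415,.0965),.157)): cv2.circle(s,tuple(int(v) for v in w2px("side",(*p,z))),2,(0,255,0),-1)
cv2.imwrite("pics/s1.png",cv2.resize(s[140:380,180:420],(600,600)))
print(AX,RC)
for x in [r[0][0],HUB,RC]: print(inverse_kinematics([*x,.25],[0,1,0,0]),inverse_kinematics([*x,.025],[0,1,0,0]))
E
```

```text
[[0.5803 0.4547]
 [0.6072 0.2679]
 [0.4219 0.2407]
 [0.3951 0.4283]] [np.float64(0.18704215038178423), np.float64(0.18864353936317366), np.float64(0.18728430287024436), np.float64(0.18954881951643587)] [0.5012 0.3479]
(array([0.5486, 0.4025]), 310, [20, 19], array([151.0839, 236.2516]))
(array([0.549 , 0.3137]), 314, [20, 20], array([181.4777, 236.4618]))
(array([0.4636, 0.3003]), 318, [20, 19], array([184.7358, 266.1384]))
(array([0.4577, 0.3958]), 324, [20, 20], array([151.5833, 267.8148]))
[0.5046 0.1378] [ 0.5231 -0.3333]
[ 0.6155  0.4784  1.4743 -0.      1.1889  2.1863] [ 0.6155  0.7476  1.5848 -0.      0.8092  2.1863]
[-0.1286  0.2492  1.8164 -0.      1.076   1.4422] [-0.1286  0.5982  1.9391 -0.      0.6043  1.4422]
[-0.5865  0.3874  1.6172 -0.      1.137   0.9843] [-0.5865  0.6845  1.7307 -0.      0.7263  0.9843]
```

View pics/s1.png

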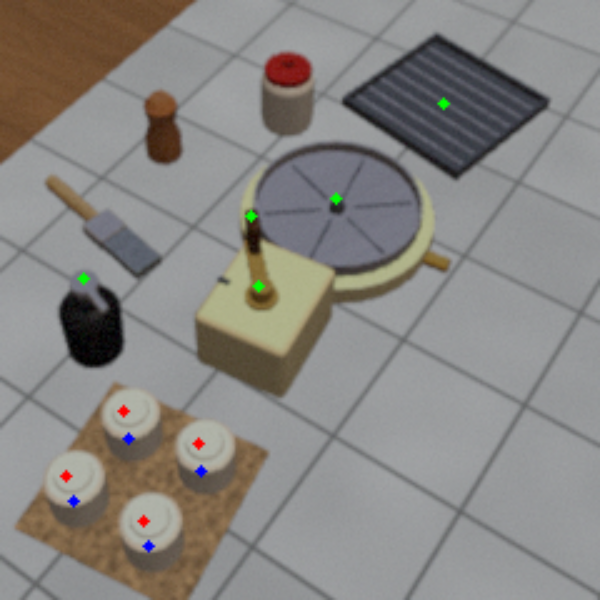

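The projected cup dots sit about 3 px off the foot rings in the side view, because the top-view blob is really the upper face. I'll triangulate the foot rings from both views to check.

```bash
python3 - <<'E'
from h import *
np.set_printoptions(precision=4,suppress=True)
r,_=cups(MAT,.004,.004,cv2.imread("pics/top0.png"))
T=[(81,226),(206,226),(219,345),(84,352)];S=[(75,473),(132,403),(205,437),(152,516)]
for (x,a,wh,c),t,s in zip(r,T,S):
    print(px2w("top",(130+t[0]/4-.4,180+t[1]/4-.4),.057)[:2],px2w("side",(180+s[0]/2.5-.3,140+s[1]/2.5-.3),.057)[:2],px2w("top",c,.050)[:2])
print("hub",px2w("side",(180+337/2.5-.3,140+206/2.5-.3),.056),"soap",px2w("side",(180+83/2.5,140+282/2.5),.118),"pivot",px2w("side",(180+261/2.5,140+290/2.5),.111),AX)
E
```

```text
[0.5472 0.3981] [0.5451 0.3947] [0.5473 0.3969]
[0.5482 0.3088] [0.5494 0.3021] [0.5477 0.3094]
[0.4643 0.2957] [0.4649 0.291 ] [0.4636 0.2962]
[0.4583 0.3908] [0.4558 0.3867] [0.4577 0.3903]
hub [ 0.5212 -0.0479  0.056 ] soap [0.6549 0.2444 0.118 ] pivot [0.4986 0.1426 0.111 ] [0.5046 0.1378]
```

```bash
sed -i 's/zb+.029)\[:2\]/zb+.046)[:2]/' h.py; cat >> h.py <<'E'
def quat(phi,xy,z=.2):
    """tool down, closing along world angle phi (mod pi): the variant with the wrist nearest its middle"""
    best=None
    for f in(phi,phi+np.pi):
        a=(f+np.pi/2)/2; q=np.array([0,np.cos(a),np.sin(a),0]); j=inverse_kinematics([*xy,z],q)
        if j is not None and (best is None or abs(j[5])<abs(best[0])): best=(j[5],q)
    return best[1]
ZC=.22; GH=.017   # carry height, TCP height above the cup's rim
def pick(xy,phi,zb,opening=1.):
    q=quat(phi,xy); move_pose([*xy,ZC],q); command_gripper(opening)
    movel([*xy,zb+GH],v=.2); command_gripper(0.); movel([*xy,ZC],v=.25)
    w=get_grip_width(); print("picked",np.round(xy,3),"width mm",round(w*88,1),"F",round(float(np.max(get_finger_force())),1),"t",round(get_time(),1))
    return .62<w<.74
def place(xy,phi,zb,opening=.8):
    q=quat(phi,xy); move_pose([*xy,ZC],q); movel([*xy,zb+GH+.02],v=.25); movel([*xy,zb+GH+.001],v=.06)
    command_gripper(opening); movel([*xy,ZC],v=.25)
def slot(a,r=.0615): return HUB+r*np.array([np.cos(YAW+a),np.sin(YAW+a)])
E
cat > load.py <<'E'
from h import *
import sys
a0=np.arctan2(*(MAT[0]-MAT[3])[::-1])
for k in range(int(sys.argv[1]),int(sys.argv[2])):
    r,im=cups(MAT,.004,.004); print(k,[(np.round(x,3).tolist(),a) for x,a,_,_ in r])
    if len(r)!=4-k or min(a for _,a,_,_ in r)<270: print("look!"); cv2.imwrite(f"pics/look{k}.png",im); break
    xy=min(r,key=lambda t:t[0][1])[0]
    if not pick(xy,a0+np.pi/4,.004): print("bad grip"); break
    place(slot(k*np.pi/2),YAW+(k+1)*np.pi/2,.04); print("placed",round(get_time(),1))
im=read_camera("top"); cv2.imwrite(f"pics/l{k}.png",cv2.resize(im[170:300,120:360,::-1],(800,433)))
E
python3 load.py 0 1
```

```text
0 [([0.547, 0.397], 312), ([0.548, 0.309], 314), ([0.464, 0.296], 323), ([0.458, 0.39], 324)]
picked [0.464 0.296] width mm 59.2 F 30.0 t 6.3
placed 10.2
```

View pics/l0.png

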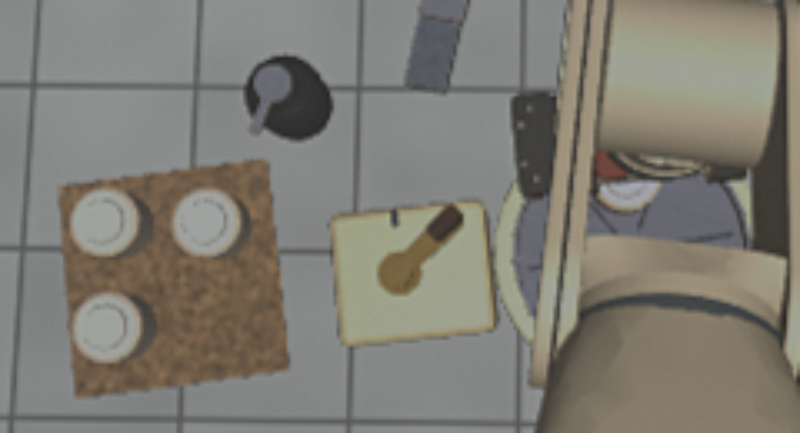

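The first cup stands in the basket at the slot-0 side, around crop (630,190). The mat is clearly visible with three cups left, so I'll continue.

```bash
python3 load.py 1 4; python3 - <<'E'
from h import *
move_pose([.55,.2,.3],quat(0,(.55,.3)))
im=read_camera("top"); cv2.imwrite("pics/full.png",im[:,:,::-1])
cv2.imwrite("pics/b1.png",cv2.resize(im[170:300,120:360,::-1],(800,433)))
r,_=cups(BSK,.056,.04,im[:,:,::-1].copy(),vmin=135,smax=30)
for x,a,wh,c in r: d=x-HUB; print(np.round(x,3),a,wh,np.round(np.hypot(*d),4),np.round(np.arctan2(d[1],d[0])-YAW,2))
print(get_time())
E
```

```text
1 [([0.547, 0.397], 317), ([0.548, 0.31], 307), ([0.458, 0.39], 323)]
picked [0.548 0.31 ] width mm 59.4 F 30.0 t 15.1
placed 18.6
2 [([0.547, 0.397], 316), ([0.457, 0.39], 324)]
picked [0.457 0.39 ] width mm 59.2 F 30.0 t 23.3
placed 27.4
3 [([0.547, 0.397], 311)]
picked [0.547 0.397] width mm 59.7 F 30.0 t 32.3
placed 36.5
[ 0.59  -0.052] 255 [16, 19] 0.0637 -0.04
[ 0.533 -0.121] 240 [16, 19] 0.0651 -1.57
[0.519 0.006] 261 [18, 19] 0.0622 1.58
[ 0.462 -0.064] 221 [19, 16] 0.0643 -3.12
37.8667
```

View pics/b1.png

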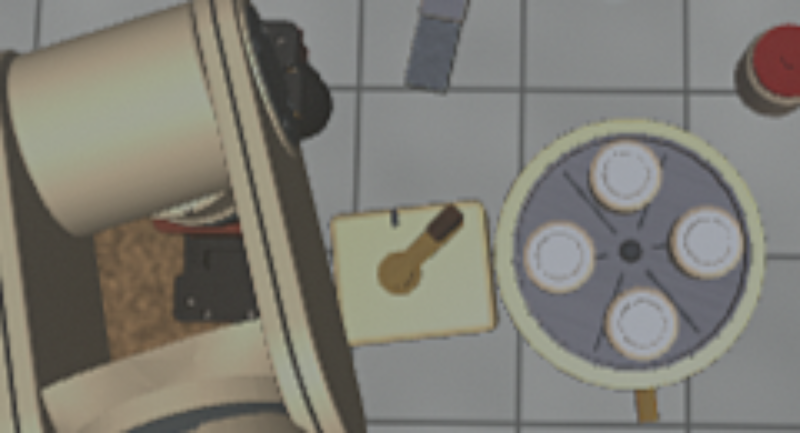

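All four cups stand in the basket, one per quarter and clear of the hub and wall. Next come the soap pump and then the crank, which I'll push with shut fingers trailing the slab.

```bash
cat > crank.py <<'E'
from h import *
S=(.656,.243); q=quat(0,S); command_gripper(0.)
move_pose([*S,.2],q); movel([*S,.125],v=.15); f0=get_ft_force()[2]
movel([*S,.1068],v=.03); wait(.3); print("soap dF",get_ft_force()[2]-f0,get_tcp_pos()); movel([*S,.2],v=.15)
R=.053; P=lambda a,z:[*(AX+R*np.array([np.cos(YAW+a),np.sin(YAW+a)])),z]
a=-.95-.85; q=quat(0,AX); move_pose(P(a,.2),q); movel(P(a,.119),v=.12)
F0=get_ft_force(); n=0
for a in np.arange(a,12.62,.22):
    movel(P(a,.119),v=.09); f=np.linalg.norm(get_ft_force()-F0); n+=1
    if n%8==0: print(round(a,2),round(f,1),end="; ")
    if f>35: print("force!",a,f); break
print("end",a,get_time()); movel(P(a-.15,.119),v=.05); movel(P(a-.15,.23),v=.15)
move_pose([.55,.3,.3],quat(0,(.55,.3)))
im=read_camera("top"); cv2.imwrite("pics/b2.png",cv2.resize(im[170:300,120:360,::-1],(800,433)))
cv2.imwrite("pics/full2.png",im[:,:,::-1])
print(get_time())
E
python3 crank.py
```

```text
soap dF 5.6760662398451975 [0.65681687 0.24330121 0.10758152]
-0.26 0.7; 1.5 2.0; 3.26 1.3; 5.02 1.3; 6.78 0.7; 8.54 2.0; 10.3 1.5; 12.06 1.9; end 12.5 62.5167
64.525
```

View pics/b2.png

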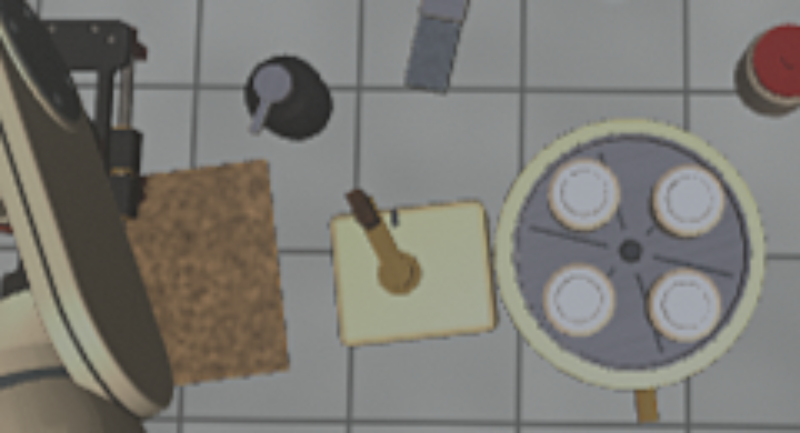

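The crank grip, at crop (362,207), stands about 0.4 rad past the mark after two turns, and all four cups are still in the basket. The soap force read low at 5.7 N, so I'll press the pump again and log force against depth to confirm its travel.

```bash
python3 - <<'E'
from h import *
S=(.656,.243); q=quat(0,S)
move_pose([*S,.2],q); movel([*S,.125],v=.15); wait(.3); f0=get_ft_force()
for z in(.1195,.117,.114,.110,.1068,.1055,.104,.102):
    movel([*S,z],v=.03); wait(.15); f=get_ft_force()-f0; print(z,round(get_tcp_pos()[2],4),np.round(f,2))
    if f[2]>20: break
movel([*S,.2],v=.15)
im=cv2.imread("pics/full2.png")
r,_=cups(BSK,.056,.04,im,vmin=135,smax=30)
for x,a,wh,c in r: d=x-HUB; print(np.round(x,3),a,wh,np.round(np.hypot(*d),4),np.round(np.arctan2(d[1],d[0])-YAW,2))
print(get_time())
E
```

```text
0.1195 0.1194 [ 0.52  0.42 -1.29]
0.117 0.1174 [ 0.66 -0.26  2.5 ]
0.114 0.1142 [0.98 0.73 3.73]
0.11 0.1104 [1.52 1.22 4.55]
0.1068 0.1074 [0.92 0.32 5.35]
0.1055 0.1064 [0.47 0.41 8.74]
0.104 0.1062 [-1.85 -1.38 16.89]
0.102 0.106 [-8.61 -2.45 27.59]
[ 0.572 -0.018] 238 [16, 19] 0.0594 0.58
[ 0.568 -0.102] 270 [19, 18] 0.0623 -0.95
[ 0.483 -0.013] 232 [15, 20] 0.0603 2.25
[ 0.482 -0.101] 252 [15, 19] 0.0634 -2.45
70.275
```

That confirms it: the head makes contact at 0.118 m and bottoms at 0.106 m, so the first press reached about 10.4 mm. Now I'll unload the cups to the rack.

```bash
cat > unload.py <<'E'
from h import *
import sys
RY=-.208; RC=RC+[0,-.0015]; R2=np.array([[np.cos(RY),-np.sin(RY)],[np.sin(RY),np.cos(RY)]])
SL=[(-.043,-.043,0),(.043,-.043,0),(-.043,.043,0),(.043,.043,1)]
for k in range(int(sys.argv[1]),int(sys.argv[2])):
    r,im=cups(BSK,.056,.04,vmin=135,smax=30); print(k,[(np.round(x,3).tolist(),a) for x,a,_,_ in r])
    if len(r)!=4-k or min(a for _,a,_,_ in r)<200: print("look!"); cv2.imwrite(f"pics/lk{k}.png",im[:,:,:]); break
    xy=min(r,key=lambda t:t[0][1])[0]; d=xy-HUB
    if not pick(xy,np.arctan2(d[1],d[0])+np.pi/2,.04,.92): print("bad grip"); break
    sx,sy,t=SL[k]; place(RC+R2@[sx,sy],RY+np.arctan2(sy,sx)+t*np.pi/2,.005,.8); print("placed",round(get_time(),1))
move_pose([.5,.1,.3],quat(0,(.5,.1)))
im=read_camera("top"); cv2.imwrite(f"pics/u{k}.png",cv2.resize(im[160:300,260:460,::-1],(800,560)))
E
python3 - <<'E'
from h import *
for c in((585,193),(690,200),(580,300),(684,305)): print(np.round(px2w("top",(120+c[0]/3.333-.4,170+c[1]/3.333-.4),.093),3))
move_pose([.5,.25,.3],quat(0,(.5,.25)))
E
python3 unload.py 0 1
```

```text
[ 0.573 -0.015  0.093]
[ 0.568 -0.102  0.093]
[ 0.485 -0.011  0.093]
[ 0.482 -0.096  0.093]
0 [([0.573, -0.017], 239), ([0.568, -0.102], 270), ([0.483, -0.013], 232), ([0.482, -0.101], 252)]
picked [ 0.568 -0.102] width mm 59.2 F 30.0 t 76.0
placed 79.8
```

View pics/u0.png

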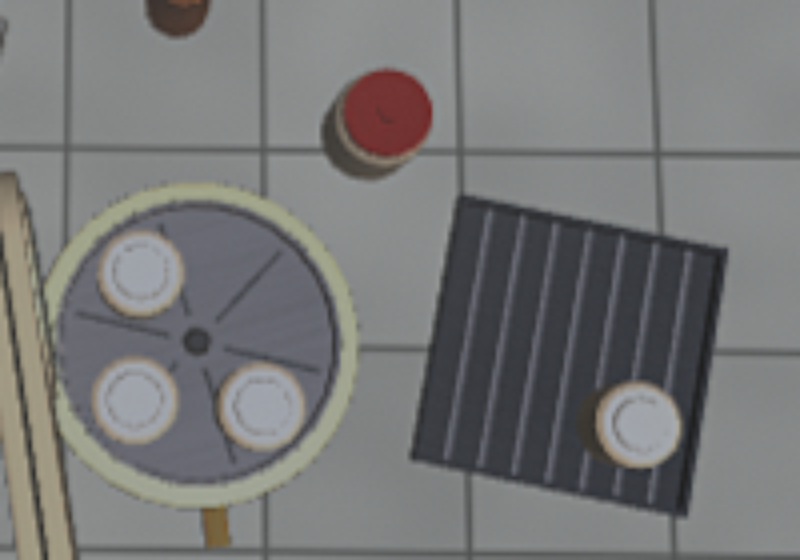

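The first cup stands upright in the rack's near-right quarter, at crop (640,425) and clear of the walls. I'll continue with the other three.

```bash
python3 unload.py 1 4; python3 - <<'E'
from h import *
RY=-.208; R2=np.array([[np.cos(RY),-np.sin(RY)],[np.sin(RY),np.cos(RY)]])
r,_=cups(RACK,.016,.005,vmin=125,smax=40)
for x,a,wh,c in r: print(np.round(R2.T@(x-RC),3),a,wh)
s=read_camera("side"); cv2.imwrite("pics/sF.png",cv2.resize(s[100:300,220:460,::-1],(720,600)))
print(get_time())
E
```

```text
1 [([0.573, -0.017], 239), ([0.483, -0.012], 219), ([0.482, -0.102], 247)]
picked [ 0.482 -0.102] width mm 59.8 F 30.0 t 85.1
placed 88.9
2 [([0.573, -0.017], 246), ([0.483, -0.013], 232)]
picked [ 0.573 -0.017] width mm 59.4 F 30.0 t 93.0
placed 96.7
3 [([0.483, -0.013], 232)]
picked [ 0.483 -0.013] width mm 59.6 F 30.0 t 100.6
placed 104.5
[0.046 0.04 ] 265 [18, 19]
[ 0.045 -0.048] 240 [16, 18]
[-0.042  0.036] 243 [15, 19]
[-0.043 -0.05 ] 243 [15, 19]
106.175
```

View pics/sF.png

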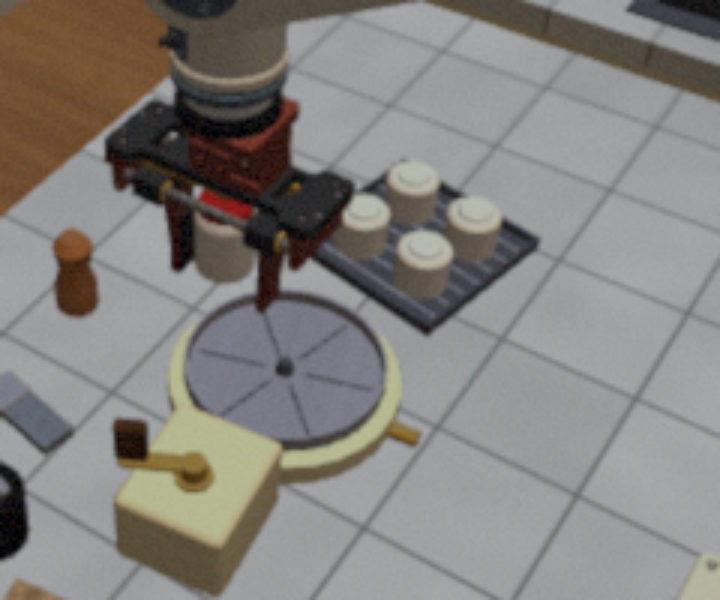

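View pics/u3.png

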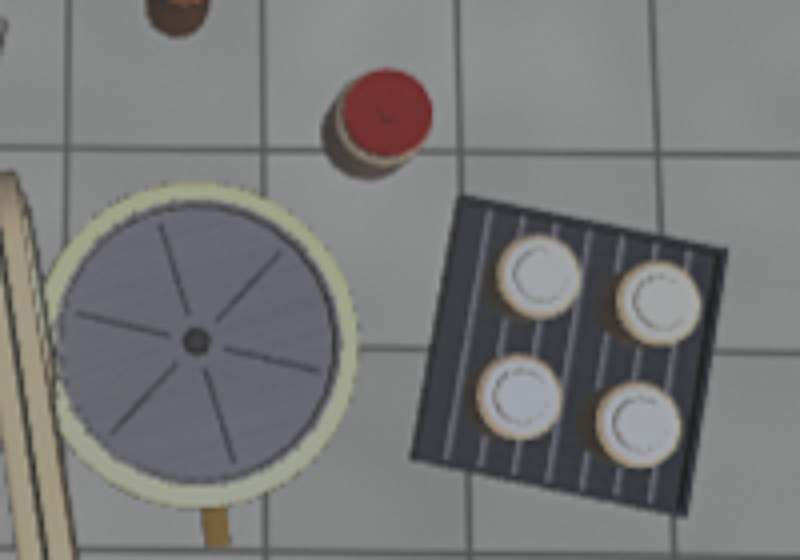

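Both views show the four cups upright on the rack floor, at top crop (540,277), (658,303), (519,397) and (638,425). The jar and mill are in their places and the arm is clear of everything, so I'm handing in.

```bash
python3 -c "
from station import *
print(job_done(),get_time())"
```

```text
the job is handed in; nothing more can be done
the job is handed in; nothing more can be done
```

I handed the job in at about 106 s: all four cups were washed in the order given (soap pressed about 10 mm, crank about 0.4 rad past two turns) and now stand mouth-down in the rack, with jar, mill and brush never touched; no verdict was returned.

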